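# Find the loaded calibration canister

### The arm

A 6-joint arm with a two-finger parallel gripper is mounted at the origin on a cart in front of the work surface, level with it; the furniture and walls round the work are solid. World frame = base frame: x ahead of the robot, y to its left, z up, the work surface at z = 0. Lengths are in m, angles in rad, forces in N, time in s.
With the tool pointing down it reaches from about 0.35 to 0.775 m from the base axis. Payload 5.5 kg.
Tool frame: the origin (TCP) lies midway between the tips of the shut fingers; the grasp point (between the pads) lies grip_point_offset behind it (grip_point_offset is the distance from the TCP to the grasp point, in m); z points along the fingers, y is the direction in which the jaws open and shut (so a half turn about z gives the same grasp; the last joint's range is limited). The gripper opens to 85 mm and grips with 20 to 120 N. Pads are 22 mm wide; open, the fingers measure 114 mm over their backs; the gripper's body (76 mm by 85 mm) begins 54 mm behind the grasp point. The pads swing forward as they close: fully open they stand 13 mm farther back than shut.
Start: joints at [-1.382, 0.313, 0.046, 1.304, 0, 1.431], TCP at [0.186, -0.544, 0.231] pointing down, gripper open.
Joint ranges: [-2.76, 2.76], [-0.86, 1.69], [-1.03, 1.26], [-2.2, 2.34], [-1.47, 1.5], [-3.14, 3.14]. Speed limits (rad/s): [2.57, 2.57, 3.14, 3.14, 3.14, 3.14].

### API

Orientations are given as a unit quaternion [w, x, y, z].
In Python, from workcell import * gives the robot as it stands.
- The arm moves only by the tool send_rows, never from a script. Its argument "series" is one flat list of numbers, 7 for each row, row after row: the shift along the tool's x, y, z in cm, then the turn, a rotation vector about the tool's x, y, z in degrees, then the opening, from 0 (shut) to 1 (fully open). A call has 1 to 10 rows; each row is the pose to reach, as a shift and turn from the pose commanded when the call began, along the tool's axes at that moment; what a row does not reach only later rows make up. A row lasts 1/12 s, in which the tool goes at most 41.7 mm and 7.16 degrees, less where a joint would pass 70% of its speed; a pose out of reach is approached as far as the arm can. A call with a gripper value outside its range is refused whole. The fingers move at their own pace and stop on an object; "newtons" is the grip in N (left out, the last holds). Time passes only in rows, so rows that repeat a pose let the fingers close. It gives the time, the measured TCP pose, the force and the opening at its end, in the units of the state.
- get_state(): the state, without advancing time (a new reading comes with each control period).
- read_camera(name): name is "scene" or "top" or "wrist"; returns the picture (480x640x3 uint8, blue, green, red); there is no depth.
- camera_info(name): a dict with "K" (3x3 intrinsics, pixels), "xyz" and "attitude" of the camera in the world. Camera axes: x right, y down, z forward; pixel columns grow to the right and rows downward; lengths in m; the calibration is good to about 2 mm. A picture is of the moment at which its call begins: read the wrist's pose just before it. camera_info takes no time and is no camera call; for the wrist camera it gives the pose at the moment of the call.
- hand_in(): hands the job in, once; it reports no verdict.
Trained networks look in the newest picture that a camera, given by its name, has taken for a name from the list of things; names that differ only in an ending like _2 or _b are one class to them, and where a whole thing is asked for, a point or a joint stands for the part that bears it (a point fixed in the world has none). Each returns a list of dicts, best first, with "p" (0 to 1); they miss things now and then, are a little off and sometimes report something else, mostly with a low value. They report only what shows in the picture. A call takes as long as a camera call. They do not tell look-alikes from the thing itself.
- silhouettes(camera, label): "pixels" (480x640 bool, what is visible of it) and "box" ([left, top, width, height] in pixels, round what is visible of it).
The state is a dict: "clock": time; "joint_pos": joint angles; "qvel": joint speeds; "tau": joint torques, N m; "tcp_pos": TCP position; "orientation": TCP orientation; "wrist_force": force on the tool from outside, world axes, zero at the start; "ft_torque": the same for the moment, N m; "finger_gap": finger opening in m.
Only numpy, scipy, OpenCV 4.12 (cv2) and the standard library are available. Lean on these libraries where they do the work, as an engineer would, in place of code of your own. Each camera call takes 0.05 s, during which the arm holds its last target. There are 200 camera calls.

### The job

Two canisters for the balance look alike but one holds a heavier weight. Slide the canister that stands out on the bench fully home into the empty socket of the blue block, then lift the other canister out of its socket and judge by feel which of the two is the heavier. Finish holding the heavier one up in the gripper, upright and still with its foot about 15 cm above the bench, while the lighter one stands fully home in the block; do not knock a canister over or disturb the bottle, beaker and dish nearby.

Things in the scene. Friction and masses are not known exactly. Their poses are not given: they have to be found in the camera images.
- stray_center (a point): Opaque silver canister with a black knurled cap, 39 mm across and 112 mm high, its foot tapering to 27 mm over the lowest 9 mm. It starts standing loose on the bench. The two canisters look exactly alike; by a sealed-in weight one of them weighs about 0.12 to 0.17 kg and the other about 0.35 to 0.50 kg, and which is which is drawn afresh each time and bears no relation to the name. This point is its centre, 56 mm above its foot; z points up along its axis.
- home_center (a point): Opaque silver canister with a black knurled cap, 39 mm across and 112 mm high, its foot tapering to 27 mm over the lowest 9 mm. It starts standing in one socket of the block; its upper 67 mm stand out above the block's top. The twin of the stray one: either may be the heavier. This point is its centre, 56 mm above its foot (59 mm above the bench when seated); z points up along its axis.
- stray: The same canister that starts loose on the bench: origin at the centre of its foot.
- home: The same canister that starts in the block: origin at the centre of its foot.
- block: Blue socket block on a thin dark steel base plate, fixed to the bench: 72 x 162 mm (76 x 166 mm at the base plate), top 48 mm above the bench. Two round sockets lie 90 mm apart along its y axis. Origin: the centre of its underside; it stands at any yaw.
- socket_1 (a point): Centre of the mouth of the socket at the block's -y end, on its top face 48 mm above the bench: bore 43 mm, mouth with a 1.5 mm chamfer, 45 mm deep (a seated canister's foot is 3 mm above the bench). Starts empty.
- socket_2 (a point): Centre of the mouth of the like socket at the block's +y end. Starts with a canister in it.
- red_dropper: Bystander: small white bottle with a red cap, 34 mm across, 66 mm high, loose. Origin under its centre.
- beaker: Bystander: small clear beaker, 55 mm across, 71 mm high, loose. Origin under its centre.
- dish: Bystander: flat closed culture dish, 58 mm across, 15 mm high, loose. Origin under its centre.
Not all that is in view belongs to the job. What is shaped like the home but orange is not meant. What is shaped like the stray but purple is not meant.

How it is judged:
On the way, in this order (a step that is already met when the one before it is completed fails the run):
1. the stray canister is lifted and slid fully home into the empty socket, the other still in its own (horizontal distance between stray_center and socket_1 below 0.006 m and height (world z) of each of stray_center, home_center below 0.065 m and angle between stray_center's own z axis and vertical below 0.08 rad), for 0.2 s.
2. the other canister is lifted clear of its socket (height (world z) of home_center above 0.11 m and contact force between home and block below 0.2 N), for 0.2 s.
At the end, for the whole second after the job is handed in: The heavier canister is gripped, foot over 0.10 m above the bench, tilt under 0.25 rad, slower than 0.03 m/s, clear of the block; the lighter stands in a socket (within 6 mm of its axis and bottom, tilt under 0.08 rad), not gripped, its weight (0.8 to 2.6 N) on the block (((height (world z) of home_center above 0.156 m and angle between home_center's own z axis and vertical below 0.25 rad and linear speed of home below 0.03 m/s and contact force between home and the fingers above 2 N and contact force between home and block below 0.2 N and ((horizontal distance between stray_center and socket_1 below 0.006 m or horizontal distance between stray_center and socket_2 below 0.006 m) and height (world z) of stray_center below 0.065 m and angle between stray_center's own z axis and vertical below 0.08 rad) and linear speed of stray below 0.02 m/s and contact force between stray and the fingers below 0.2 N and contact force between stray and block between 0.8 and 2.6 N) or (height (world z) of stray_center above 0.156 m and angle between stray_center's own z axis and vertical below 0.25 rad and linear speed of stray below 0.03 m/s and contact force between stray and the fingers above 2 N and contact force between stray and block below 0.2 N and ((horizontal distance between home_center and socket_1 below 0.006 m or horizontal distance between home_center and socket_2 below 0.006 m) and height (world z) of home_center below 0.065 m and angle between home_center's own z axis and vertical below 0.08 rad) and linear speed of home below 0.02 m/s and contact force between home and the fingers below 0.2 N and contact force between home and block between 0.8 and 2.6 N))); the arm keeps its last pose, push and grip.
It fails at once if a bystander (red-capped bottle, beaker or dish) is pushed more than 30 mm or tipped (distance of any of red_dropper, beaker, dish from where it was at the start of the episode above 0.03 m or angle between any of red_dropper, beaker, dish's own z axis and vertical above 0.5 rad).
It fails at once if a canister is knocked over (angle between any of stray_center, home_center's own z axis and vertical above 0.9 rad).
It also fails if it takes over 72 s, if anything falls off the work surface, if the arm or the gripper's body presses on something with over 40 N, if the wrist force passes 120 N, or if a joint passes its speed limit or range.

## Working session

There is one attempt and no reset: what is moved stays moved. The work goes in short steps, Python scripts to look and compute and a tool call to move; the robot and the scene stay as the last step left them, time stands still between calls to the robot, and variables do not carry over. Pictures are saved under pics/ and viewed, about 8 in all and at most 12, crops included, and the job is handed in when it is done.

Besides the shell and the picture viewer there is one more tool, called after "Request:" by a JSON object that holds its "name" and its "arguments", one argument or row to a line. send_rows: Moves the arm, as the interface text tells. Its arguments: {"type":"object","properties":{"series":{"type":"array"},"newtons":{"type":"number"}},"required":["series"]}

```bash
mkdir -p pics; ls
python3 - <<'E'
from workcell import *
import cv2,numpy as np
s=get_state(); print(s)
try: print(grip_point_offset)
except Exception as e: print(e)
for c in("top","scene"):
    im=read_camera(c); cv2.imwrite(f"pics/{c}0.png",im)
    i=camera_info(c); print(c,i)
    for l in("stray","home","block","red_dropper","beaker","dish","socket_1"):
        try: print(l,[(d["box"],round(d["p"],2)) for d in silhouettes(c,l)])
        except Exception as e: print(l,e)
E
```

```text
pics
{'clock': 0.0, 'joint_pos': array([-1.38160420e+00,  3.13998411e-01,  4.49342047e-02,  1.30359245e+00,
        1.41719565e-05,  1.43117666e+00]), 'qvel': array([ 7.59797116e-05,  5.31906464e-04,  1.46807519e-03,  5.10306613e-04,
        6.88867830e-04, -7.74046482e-04]), 'tau': array([ 9.01628084e-06, -4.80629182e+01,  2.98530918e+01,  1.94419204e-02,
       -7.85575253e-05, -3.06410449e-06]), 'tcp_pos': array([ 0.18556202, -0.54367594,  0.2303917 ]), 'orientation': array([-9.30056920e-04,  9.86515338e-01,  1.63666190e-01, -1.59691787e-05]), 'wrist_force': array([-0.26803511, -0.70735155,  0.28211768]), 'ft_torque': array([-0.04428433,  0.06534076,  0.0123035 ]), 'finger_gap': 0.08547683383552743}
0.0187
top {'K': array([[590.40187499,   0.        , 313.71526535],
       [  0.        , 590.40187499, 234.3608624 ],
       [  0.        ,   0.        ,   1.        ]]), 'xyz': array([0.27709202, 0.00974624, 1.50663299]), 'attitude': array([-0.03758784,  0.71216454, -0.69888357,  0.05450294])}
stray [([313.4, 220.2, 18.7, 22.7], 0.74), ([346.3, 246.4, 17.5, 17.3], 0.66)]
home [([164.
[... 263 characters left out ...]
84.6, 77.5, 47.1], 0.87)]
scene {'K': array([[539.69289228,   0.        , 319.69723564],
       [  0.        , 539.69289228, 235.22159095],
       [  0.        ,   0.        ,   1.        ]]), 'xyz': array([-0.02117778,  1.01801112,  0.82248701]), 'attitude': array([ 0.09742672, -0.19972365,  0.86194296, -0.45571135])}
stray [([342.1, 193.6, 16.6, 41.5], 0.94), ([312.5, 199.9, 18.0, 40.9], 0.72)]
home [([258.0, 287.8, 22.4, 52.9], 0.59)]
block [([167.6, 294.6, 82.9, 71.0], 0.69)]
red_dropper [([318.5, 266.4, 19.2, 29.8], 0.6), ([166.6, 291.9, 85.2, 73.0], 0.25)]
beaker [([370.5, 166.0, 21.9, 28.2], 0.73)]
dish [([385.2, 197.2, 13.6, 11.3], 0.58)]
socket_1 [([167.9, 297.4, 83.2, 67.4], 0.71)]
```

View pics/top0.png

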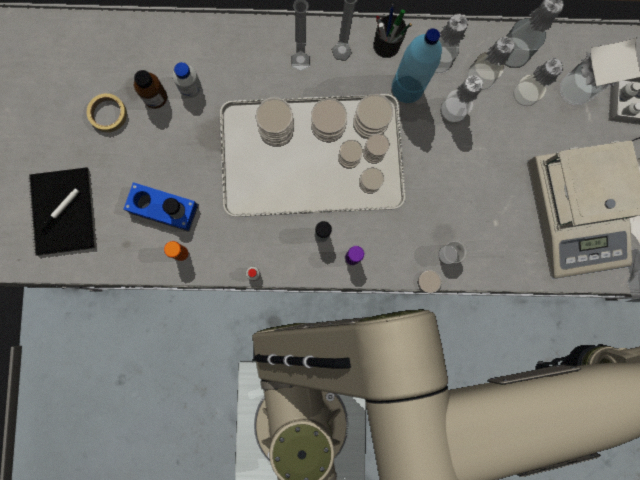

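View pics/scene0.png

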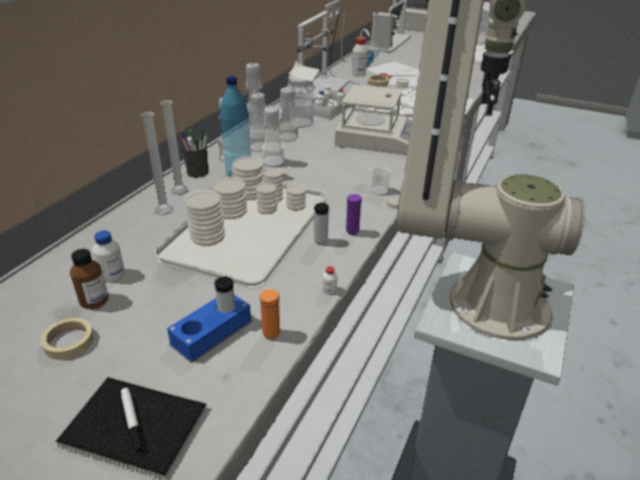

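The top picture shows four canister-shaped things:
- Silver with a black cap at (323,230), loose on the bench. This fits the stray.
- Purple at (355,255), a decoy.
- Silver with a black cap in the block at (171,207). This fits the home.
- Orange at (176,250), a decoy.

The empty socket is at (142,199). The scene picture agrees: silver canisters at (321,223) and (226,295).

```bash
cat > h.py <<'E'
from workcell import *
import cv2,numpy as np
from scipy.spatial.transform import Rotation as R
def rot(q): return R.from_quat(np.roll(np.asarray(q),-1))
def ray(i,px,z):
    d=rot(i["attitude"]).apply(np.linalg.inv(i["K"])@[px[0],px[1],1.]); c=i["xyz"]
    return c+d*(z-c[2])/d[2]
def proj(i,p):
    v=i["K"]@rot(i["attitude"]).inv().apply(np.asarray(p)-i["xyz"]); return v[:2]/v[2]
E
python3 - <<'E'
from h import *
im=cv2.imread("pics/top0.png"); i=camera_info("top"); j=camera_info("scene")
for n,px,z in(("stray",(323,230),.112),("purple",(355,255),.112),("home",(171.5,206.5),.115),("orange",(176,250),.115),("sock1",(142,199.5),.048),
  ("red",(252,273),.066),("beaker",(452,253),.071),("dish",(429.5,281.5),.015),("blk",(125,205),.048),("blk",(132,184),.048),("blk",(197,203),.048),("blk",(189,229),.048)):
    p=ray(i,px,z); print(n,p.round(3),"scene px",proj(j,p).round(0),"r",np.hypot(*p[:2]).round(3))
a=cv2.resize(im[170:300,115:245],None,fx=4,fy=4,interpolation=2);b=cv2.resize(im[210:275,300:370],None,fx=4,fy=4,interpolation=2)
o=np.zeros((520,800,3),np.uint8);o[:,:520]=a;o[:260,520:800]=b;cv2.imwrite("pics/crop1.png",o)
for c in("wrist",): print(camera_info(c), rot(get_state()["orientation"]).as_matrix().round(3))
E
```

```text
stray [ 0.471 -0.044  0.112] scene px [322. 205.] r 0.473
purple [ 0.413 -0.121  0.112] scene px [355. 197.] r 0.43
home [0.52  0.317 0.115] scene px [226. 280.] r 0.609
orange [0.416 0.302 0.115] scene px [273. 290.] r 0.514
sock1 [0.548 0.406 0.048] scene px [192. 326.] r 0.682
red [0.368 0.125 0.066] scene px [331. 267.] r 0.389
beaker [ 0.426 -0.364  0.071] scene px [381. 171.] r 0.56
dish [ 0.358 -0.32   0.015] scene px [396. 199.] r 0.48
blk [0.533 0.447 0.048] scene px [186. 342.] r 0.696
blk [0.586 0.433 0.048] scene px [168. 329.] r 0.729
blk [0.542 0.269 0.048] scene px [232. 288.] r 0.605
blk [0.476 0.286 0.048] scene px [254. 301.] r 0.555
{'K': array([[412.6256047 ,   0.        , 311.0974573 ],
       [  0.        , 412.6256047 , 239.82886398],
       [  0.        ,   0.        ,   1.        ]]), 'xyz': array([ 0.26214576, -0.51842513,  0.37551254]), 'attitude': array([ 0.12850042,  0.80306246, -0.57448555, -0.09243745])} [[ 0.946  0.323 -0.   ]
 [ 0.323 -0.946 -0.   ]
 [-0.     0.    -1.   ]]
```

View pics/crop1.png

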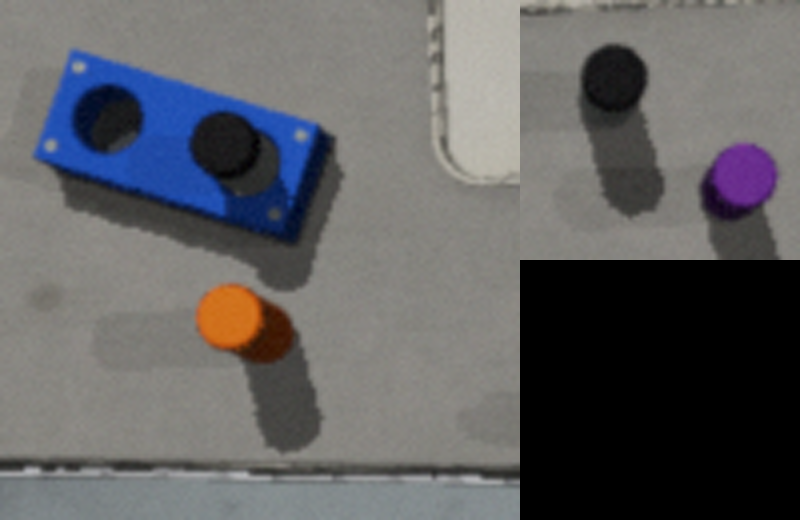

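The enlarged crop confirms it. The loose black-capped silver canister is the stray, and the empty socket is 93 mm from home (nominal 90). I'll move above the stray next.

```bash
cat >> h.py <<'E'
def rel(p,phi):
    """shift (cm) and turn (deg) in tool axes to bring TCP to p, pointing down, jaw axis at world angle phi (deg)"""
    s=get_state(); r0=rot(s["orientation"]); f=np.radians(phi); c,sn=np.cos(f),np.sin(f)
    t=R.from_matrix(np.array([[-sn,c,0],[c,sn,0],[0,0,-1.]]))
    print("clk",round(s["clock"],2),"tcp",s["tcp_pos"].round(4),"shift",(r0.inv().apply(np.array(p)-s["tcp_pos"])*100).round(2),"turn",np.degrees((r0.inv()*t).as_rotvec()).round(2),
      "F",s["wrist_force"].round(2),"gap",round(s["finger_gap"],4),"j",s["joint_pos"].round(2))
E
python3 -c "
from h import *
rel([.471,-.044,.23],-17.5)"
```

```text
clk 0.8 tcp [ 0.1857 -0.5442  0.2314] shift [ 43.16 -38.13   0.13] turn [ 1.000e-02  1.000e-02 -5.366e+01] F [ 0.24  0.1  -0.01] gap 0.0851 j [-1.38  0.31  0.05  1.3  -0.    1.43]
```

Request:
{"name": "send_rows", "arguments": {
  "series": [43.2,-38.1,0,0,0,-53.7,1,43.2,-38.1,0,0,0,-53.7,1,43.2,-38.1,0,0,0,-53.7,1,43.2,-38.1,0,0,0,-53.7,1,43.2,-38.1,0,0,0,-53.7,1,43.2,-38.1,0,0,0,-53.7,1,43.2,-38.1,0,0,0,-53.7,1,43.2,-38.1,0,0,0,-53.7,1,43.2,-38.1,0,0,0,-53.7,1,43.2,-38.1,0,0,0,-53.7,1]
}}

```text
clock: 1.63
tcp_pos: [0.393, -0.1807, 0.2317]
orientation: [0.001, 0.806, 0.591, 0.0]
wrist_force: [1.2, -0.5, -0.1]
finger_gap: 0.0854
```

```bash
python3 -c "
from h import *
rel([.471,-.044,.23],-17.5)"
```

```text
clk 1.63 tcp [ 0.393  -0.1807  0.2317] shift [15.38  3.33  0.17] turn [0.07 0.02 0.03] F [ 1.17 -0.51 -0.07] gap 0.0854 j [-0.62  0.04 -0.29  1.24 -0.    1.26]
```

Request:
{"name": "send_rows", "arguments": {
  "series": [15.4,3.3,0,0,0,0,1,15.4,3.3,0,0,0,0,1,15.4,3.3,0,0,0,0,1,15.4,3.3,0,0,0,0,1,15.4,3.3,0,0,0,0,1,15.4,3.3,0,0,0,0,1]
}}

```text
clock: 2.13
tcp_pos: [0.4706, -0.0438, 0.2312]
orientation: [0.0, 0.805, 0.593, -0.0]
wrist_force: [-1.3, -0.4, -0.2]
finger_gap: 0.0854
```

Run:
```python
from h import *
i=camera_info("wrist"); im=read_camera("wrist"); cv2.imwrite("pics/w1.png",im)
rel([.471,-.044,.23],-17.5)
for d in silhouettes("wrist","stray"): print(d["box"],d["p"])
for z in(0.,.112): print(z,proj(i,[.471,-.044,z]))
```

```text
clk 2.18 tcp [ 0.4701 -0.0449  0.2312] shift [0.12 0.06 0.12] turn [-0.02  0.03  0.16] F [-0.62 -0.29  0.76] gap 0.0852 j [-0.27  0.11 -0.21  1.25 -0.    1.61]
[285.0, 174.3, 64.0, 82.8] 0.88
[245.1, 272.6, 56.7, 99.5] 0.72
0.0 [311.18998878 195.69239576]
0.112 [311.18655813 231.05953128]
```

View pics/w1.png

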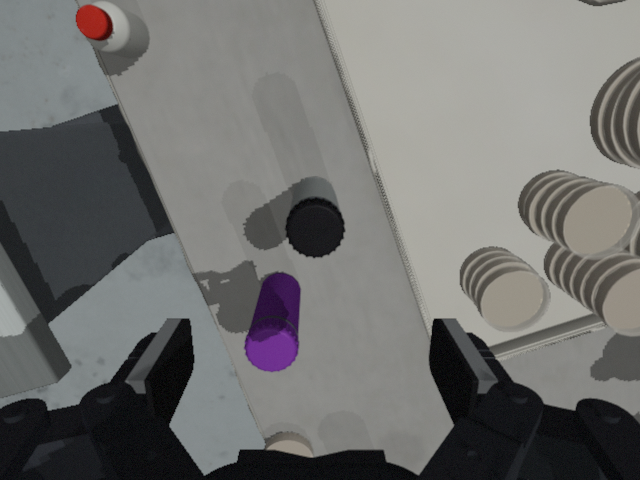

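Wrist picture: the black cap is centred at about (315.5,227.5) against a prediction of (311,231). Purple is clear at (273,325), and the red-capped bottle is far away at (95,22).

Run:
```python
from h import *
im=cv2.imread("pics/w1.png");i=camera_info("wrist")
m=np.uint8(im.max(2)<62);m[:150]=0;m[262:]=0;m[:,:270]=0;m[:,360:]=0
n,l,st,c=cv2.connectedComponentsWithStats(cv2.morphologyEx(m,cv2.MORPH_OPEN,np.ones((9,9))));k=1+st[1:,4].argmax();print(st[k],c[k])
x,y,w,h,_=st[k]
p=ray(i,(x+w/2,y+h-w/2),.112);print(p); rel([p[0],p[1],.0665],-17.5)
```

```text
[ 286  198   58   59 2758] [314.35786802 226.64031907]
[ 0.47324415 -0.04456377  0.112     ]
clk 2.23 tcp [ 0.4698 -0.0457  0.2312] shift [ 0.22  0.3  16.47] turn [-0.02  0.03  0.05] F [ 0.32 -0.3  -0.38] gap 0.0856 j [-0.27  0.11 -0.21  1.25 -0.    1.61]
```

Request:
{"name": "send_rows", "arguments": {
  "series": [0.2,0.3,4,0,0,0,1,0.2,0.3,8,0,0,0,1,0.2,0.3,11,0,0,0,1,0.2,0.3,13,0,0,0,1,0.2,0.3,15,0,0,0,1,0.2,0.3,16.4,0,0,0,1,0.2,0.3,16.4,0,0,0,1]
}}

```text
clock: 2.82
tcp_pos: [0.4706, -0.0455, 0.0646]
orientation: [-0.002, 0.807, 0.59, -0.002]
wrist_force: [-0.5, 0.3, 0.9]
finger_gap: 0.0857
```

Request:
{"name": "send_rows", "arguments": {
  "series": [0,0,0,0,0,0,0.6,0,0,0,0,0,0,0.4,0,0,0,0,0,0,0.3,0,0,0,0,0,0,0.3,0,0,0,0,0,0,0.3,0,0,0,0,0,0,0.3,0,0,0,0,0,0,0.3,0,0,0,0,0,0,0.3],
  "newtons": 40
}}

```text
clock: 3.48
tcp_pos: [0.4741, -0.0447, 0.0687]
orientation: [0.001, 0.806, 0.592, 0.0]
wrist_force: [-2.7, 0.3, 5.8]
finger_gap: 0.0385
```

Request:
{"name": "send_rows", "arguments": {
  "series": [0,0,0,0,0,0,0,0,0,0,0,0,0,0,0,0,0,0,0,0,0,0,0,-0.5,0,0,0,0,0,0,-2,0,0,0,0,0,0,-5,0,0,0,0,0,0,-8,0,0,0,0,0,0,-10,0,0,0,0,0,0,-10,0,0,0,0]
}}

```text
clock: 4.23
tcp_pos: [0.4762, -0.0451, 0.1718]
orientation: [0.003, 0.806, 0.592, 0.002]
wrist_force: [2.2, -0.5, -4.0]
finger_gap: 0.0386
```

Run:
```python
from h import *
read_camera("wrist")
for _ in range(5): s=get_state();read_camera("top");print(s["clock"],s["tcp_pos"].round(4),s["wrist_force"].round(2),s["tau"].round(2),s["ft_torque"].round(3))
cv2.imwrite("pics/w2.png",read_camera("wrist"))
p=ray(camera_info("top"),(142,199.7),.048);print(p)
rel([p[0],p[1]-.03,.19],-17.5)
```

```text
4.2833 [ 0.4752 -0.0448  0.1694] [ 0.85 -0.51 -5.47] [ 4.000e-02 -4.097e+01  3.170e+01  3.400e-01  1.000e-02 -0.000e+00] [-0.098 -0.251  0.037]
4.3333 [ 0.4739 -0.0445  0.1675] [ 0.52  0.   -5.56] [-3.000e-02 -4.122e+01  3.186e+01  1.200e-01  1.000e-02 -0.000e+00] [-0.051 -0.124 -0.063]
4.3833 [ 0.4729 -0.0443  0.1663] [-0.01 -0.88 -4.33] [ 0.000e+00 -4.082e+01  3.144e+01 -8.000e-02  1.000e-02 -0.000e+00] [-0.006  0.053 -0.003]
4.4333 [ 0.4723 -0.0441  0.1657] [-0.55  0.19 -5.  ] [ -0.   -40.53  31.03  -0.07   0.    -0.  ] [ 0.045 -0.003  0.016]
4.4833 [ 0.4722 -0.0441  0.1654] [ 0.22 -0.4  -4.65] [ 1.000e-02 -4.023e+01  3.066e+01 -3.000e-02  0.000e+00 -0.000e+00] [-0.016  0.052 -0.042]
[0.54701486 0.4060939  0.048     ]
clk 4.58 tcp [ 0.4724 -0.0442  0.1656] shift [42.33 -5.5  -2.43] turn [-0.19  0.01  0.04] F [ 0.95  0.3  -4.12] gap 0.0387 j [-0.26  0.15 -0.32  1.1  -0.    1.61]
```

View pics/w2.png

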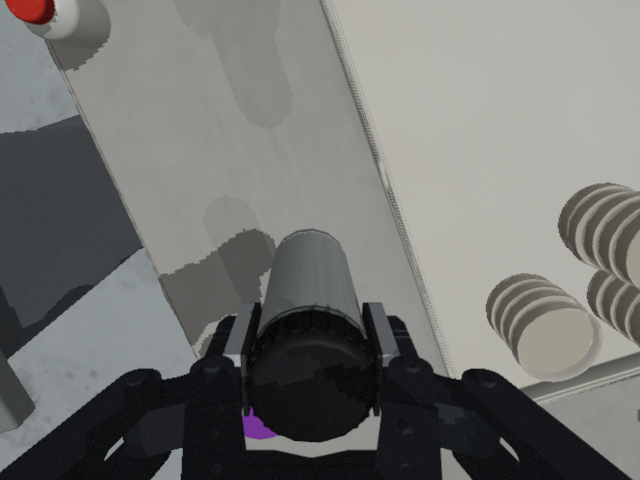

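The foot hangs upright at about (308,235), gripped squarely between the pads. The load reads about 4.7 N (roughly 0.48 kg), so the stray is probably the heavy one. I'll carry it high to a point before the socket and look from there.

```bash
python3 -c "
from h import *
rel([.515,.312,.25],-17.5)"
```

```text
clk 4.58 tcp [ 0.4724 -0.0442  0.1656] shift [35.25 -6.65 -8.42] turn [-0.19  0.01  0.04] F [ 0.95  0.3  -4.12] gap 0.0387 j [-0.26  0.15 -0.32  1.1  -0.    1.61]
```

Request:
{"name": "send_rows", "arguments": {
  "series": [1.5,-0.3,-1.5,0,0,0,0,4.5,-0.8,-3.5,0,0,0,0,8,-1.5,-5.5,0,0,0,0,12,-2.2,-7.5,0,0,0,0,16,-3,-8.4,0,0,0,0,20,-3.8,-8.4,0,0,0,0,24,-4.5,-8.4,0,0,0,0,28,-5.3,-8.4,0,0,0,0,31.5,-5.9,-8.4,0,0,0,0,33.8,-6.3,-8.4,0,0,0,0]
}}

```text
clock: 5.42
tcp_pos: [0.5144, 0.3006, 0.2496]
orientation: [-0.001, 0.805, 0.593, -0.001]
wrist_force: [0.6, 0.4, -3.8]
finger_gap: 0.0387
```

Request:
{"name": "send_rows", "arguments": {
  "series": [1,-0.2,0,0,0,0,0,1.5,-0.3,0,0,0,0,0,1.5,-0.3,0,0,0,0,0,1.5,-0.3,0,0,0,0,0]
}}

```text
clock: 5.75
tcp_pos: [0.5163, 0.311, 0.2506]
orientation: [0.0, 0.806, 0.591, -0.001]
wrist_force: [-0.5, -1.0, -4.3]
finger_gap: 0.0387
```

Run:
```python
from h import *
for _ in range(4): read_camera("top")
i=camera_info("wrist");im=read_camera("wrist");cv2.imwrite("pics/w3.png",im);np.save("w3.npy",i)
rel([.547,.406,.25],-17.5)
print(proj(i,[.547,.406,.048]),proj(i,[.52,.317,.115]))
```

```text
clk 6.0 tcp [0.5167 0.3109 0.2516] shift [9.98 0.02 0.16] turn [ 0.02  0.   -0.05] F [-0.26 -0.15 -4.68] gap 0.0385 j [ 0.41  0.37  0.17  1.37 -0.    2.29]
[310.71194889  77.95849338] [312.27620924 214.31511335]
```

View pics/w3.png

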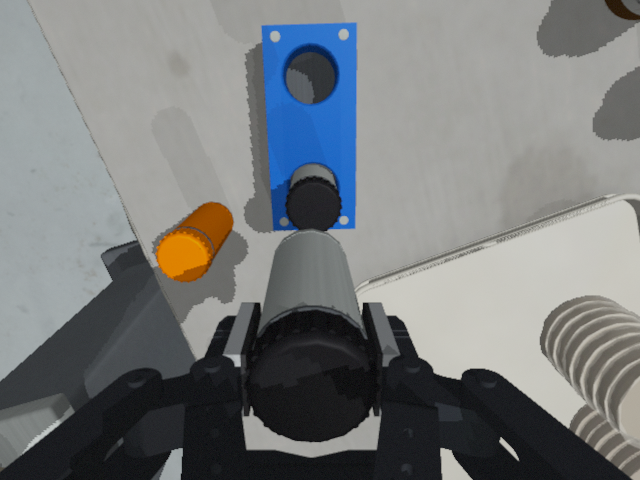

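Wrist picture: the empty socket mouth is at about (311,73), home's cap at (314,203), and orange at (183,256), clear of both. Next I'll fit the mouth and home's cap.

Run:
```python
from h import *
im=cv2.imread("pics/w3.png");i=np.load("w3.npy",allow_pickle=True).item()
print(im[60,300:345:4,0].tolist(), im[30:115:5,311,0].tolist())
blue=np.uint8((im[:,:,0]>150)&(im[:,:,2]<90)); hole=1-blue
n,l,st,c=cv2.connectedComponentsWithStats(hole[25:150,268:352]);
for k in range(n): print(st[k],c[k])
k=[k for k in range(n) if st[k][4]>1500 and st[k][2]<80]
for kk in k:
    cs,_=cv2.findContours(np.uint8(l==kk),cv2.RETR_EXTERNAL,cv2.CHAIN_APPROX_NONE)
    ct=max(cs,key=cv2.contourArea)+np.array([268,25]); e=cv2.fitEllipse(ct);print(e, ray(i,e[0],.048))
    P=np.array([ray(i,p[0],.048) for p in ct]);(cx,cy),r=cv2.minEnclosingCircle(P[:,:2].astype(np.float32));print(cx,cy,r)
m=np.uint8(im.max(2)<62);m[:165]=0;m[231:]=0;m[:,:282]=0;m[:,348:]=0
n,l,st,c=cv2.connectedComponentsWithStats(cv2.morphologyEx(m,cv2.MORPH_OPEN,np.ones((7,7))));k=1+st[1:,4].argmax();print(st[k],c[k])
x,y,w,h,_=st[k];print("home",ray(i,(x+w/2,c[k][1]),.115), ray(i,(x+w/2,y+h-w/2),.115))
```

```text
[62, 60, 56, 54, 55, 59, 56, 67, 71, 180, 202, 204] [203, 203, 203, 114, 79, 58, 56, 58, 59, 56, 58, 85, 100, 98, 99, 179, 199]
[   0    0   84  125 7650] [41.18823529 68.08196078]
[0 0 1 1 1] [0. 0.]
[2 0 1 1 1] [2. 0.]
[4 0 1 1 1] [4. 0.]
[ 70   3  11  13 108] [75.11111111  9.16666667]
[  2   6  11  12 103] [ 6.66019417 11.11650485]
[  15   19   56   60 2636] [42.4339909  48.57283763]
((310.4369201660156, 73.57052612304688), (54.89036178588867, 59.295291900634766), 2.8073525428771973) [0.54776296 0.40911964 0.048     ]
0.5475289821624756 0.4088703989982605 0.0221098605543375
[ 287  177   53   54 2375] [312.97094737 203.68673684]
home [0.52310932 0.32401991 0.115     ] [0.52293538 0.32346716 0.115     ]
```

Run:
```python
from h import *
i=np.load("w3.npy",allow_pickle=True).item();t=np.array([.5167,.3109,.2516]);X=np.array([.3007,.9537,0])
for n,o in(("cap c",[0,0,.045]),("cap near",-.0195*X+[0,0,.045]),("foot far",.0135*X+[0,0,-.067]),("taper far",.0195*X+[0,0,-.058])): print(n,proj(i,t+o))
rel([.5477,.4085,.25],-17.5)
```

```text
cap c [309.45337936 396.55997477]
cap near [309.613916   449.97340638]
foot far [310.1779772  235.11358536]
taper far [310.11804663 229.22628057]
clk 6.0 tcp [0.5167 0.3109 0.2516] shift [1.024e+01 1.000e-02 1.600e-01] turn [ 0.02  0.   -0.05] F [-0.26 -0.15 -4.68] gap 0.0385 j [ 0.41  0.37  0.17  1.37 -0.    2.29]
```

Request:
{"name": "send_rows", "arguments": {
  "series": [2.5,0,0,0,0,0,0,6,0,1,0,0,0,0,9,0,3,0,0,0,0,10.2,0,6,0,0,0,0,10.2,0,9,0,0,0,0,10.2,0,11.5,0,0,0,0,10.2,0,12.5,0,0,0,0,10.2,0,12.5,0,0,0,0,10.2,0,12.5,0,0,0,0]
}}

```text
clock: 6.75
tcp_pos: [0.5474, 0.4088, 0.1268]
orientation: [0.0, 0.806, 0.591, -0.0]
wrist_force: [0.8, 0.7, -3.4]
finger_gap: 0.0387
```

Run:
```python
from h import *
for _ in range(3): read_camera("wrist")
im=read_camera("wrist");cv2.imwrite("pics/w4.png",im)
rel([.5477,.4085,.07],-17.5)
```

```text
clk 6.95 tcp [0.5486 0.4098 0.129 ] shift [-0.17 -0.07  5.9 ] turn [ 0.18 -0.18  0.01] F [ 0.1  -0.15 -5.02] gap 0.0386 j [ 0.52  0.56  0.18  1.18 -0.    2.4 ]
```

View pics/w4.png

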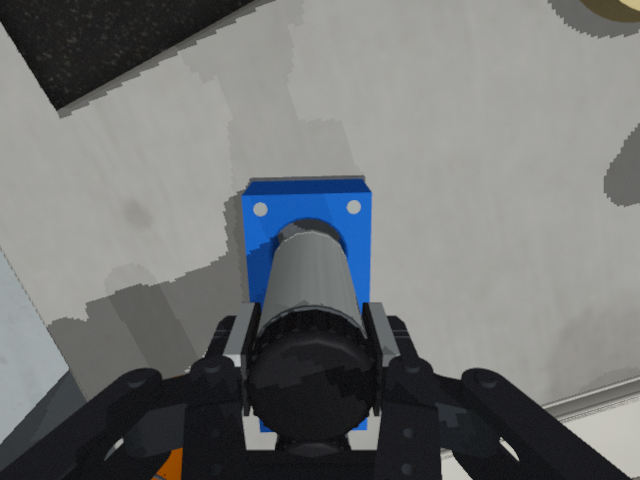

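The foot hangs over the mouth, with the rim visible evenly on both sides at (278..348, 235). I'll lower it slowly.

Request:
{"name": "send_rows", "arguments": {
  "series": [-0.1,0,1,0,0,0,0,-0.1,0,2,0,0,0,0,-0.1,0,3,0,0,0,0,-0.1,0,4,0,0,0,0,-0.1,0,4.8,0,0,0,0,-0.1,0,5.4,0,0,0,0,-0.1,0,5.8,0,0,0,0,-0.1,0,5.8,0,0,0,0,-0.1,0,5.8,0,0,0,0,-0.1,0,5.8,0,0,0,0]
}}

```text
clock: 7.78
tcp_pos: [0.5461, 0.4088, 0.071]
orientation: [-0.0, 0.806, 0.592, 0.0]
wrist_force: [-6.7, -3.4, 14.5]
finger_gap: 0.0386
```

Run:
```python
from h import *
for _ in range(2): read_camera("wrist")
rel([.5477,.4085,.07],-17.5)
```

```text
clk 7.88 tcp [0.5461 0.4088 0.071 ] shift [0.02 0.16 0.1 ] turn [-0.01 -0.07  0.07] F [-7.98 -2.23 13.61] gap 0.0386 j [0.52 0.6  0.09 1.06 0.   2.4 ]
```

Request:
{"name": "send_rows", "arguments": {
  "series": [0,-0.1,-0.1,0,0,0,0.6,0,-0.1,-0.1,0,0,0,0.8,0,-0.1,-0.1,0,0,0,1,0,-0.1,-0.1,0,0,0,1,0,-0.1,-0.1,0,0,0,1,0,-0.1,-4,0,0,0,1,0,-0.1,-8,0,0,0,1,0,-0.1,-11,0,0,0,1,-2,-0.1,-13,0,0,0,1,-4,-0.1,-13,0,0,0,1]
}}

```text
clock: 8.72
tcp_pos: [0.5364, 0.3722, 0.2038]
orientation: [0.001, 0.806, 0.592, 0.005]
wrist_force: [1.2, -0.8, 0.2]
finger_gap: 0.0851
```

Run:
```python
from h import *
rel([.522,.322,.2],-17.5)
for _ in range(4): read_camera("top")
i=camera_info("wrist");im=read_camera("wrist");cv2.imwrite("pics/w5.png",im);np.save("w5.npy",i)
rel([.522,.322,.07],-17.5)
print(proj(i,[.5475,.4085,.115]),proj(i,[.5475,.4085,.048]))
```

```text
clk 8.72 tcp [0.5364 0.3722 0.2038] shift [-5.22  0.12  0.34] turn [ 0.38 -0.38  0.12] F [ 1.17 -0.85  0.15] gap 0.0851 j [ 0.48  0.47  0.21  1.3  -0.    2.36]
clk 8.97 tcp [0.5339 0.3707 0.1976] shift [-5.    0.33 12.76] turn [-0.03  0.02  0.02] F [-0.04  1.28  0.68] gap 0.0858 j [0.48 0.47 0.2  1.3  0.   2.36]
[312.93150887 180.19882822] [312.55974592 163.67838603]
```

View pics/w5.png

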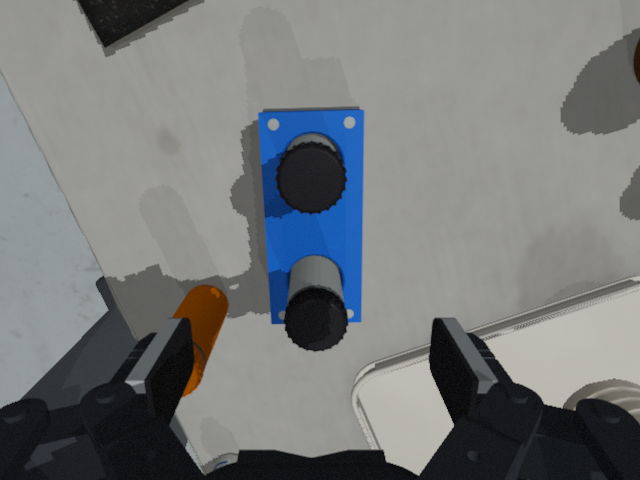

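Run:
```python
from h import *
im=cv2.imread("pics/w5.png");i=np.load("w5.npy",allow_pickle=True).item();J=np.array([.9537,-.3007,0])
m=np.uint8(im.max(2)<62);m=cv2.morphologyEx(m,cv2.MORPH_OPEN,np.ones((9,9)))
for n,(x0,x1,y0,y1),g in(("stray",(272,352,138,216),[.547,.408]),("home",(280,352,280,355),[.522,.322])):
    q=m[y0:y1,x0:x1];k,l,st,c=cv2.connectedComponentsWithStats(q);a=1+st[1:,4].argmax();x,y,w,h,_=st[a]
    p=ray(i,(x0+x+w/2,y0+y+h-w/2),.115);print(n,st[a],p,ray(i,(x0+c[a][0],y0+c[a][1]),.115))
    for z in(.115,.125): print(z,"width",np.linalg.norm(proj(i,[p[0],p[1],z]+.0195*J)-proj(i,[p[0],p[1],z]-.0195*J)))
```

```text
stray [   5    5   68   70 3881] [0.54668088 0.40945693 0.115     ] [0.54676451 0.41054359 0.115     ]
0.115 width 70.52019509601902
0.125 width 73.58406509391516
home [   5    7   62   63 3201] [0.52345887 0.32559586 0.115     ] [0.52320243 0.32626525 0.115     ]
0.115 width 63.03035451427053
0.125 width 65.46672554958394
```

Both cap widths fit seated height (0.115), so the stray is home. Next is the home canister at about (0.523, 0.3245).

```bash
python3 -c "
from h import *
rel([.523,.3247,.0695],-17.5)"
```

```text
clk 8.97 tcp [0.5339 0.3707 0.1976] shift [-4.71  0.35 12.81] turn [-0.03  0.02  0.02] F [-0.04  1.28  0.68] gap 0.0858 j [0.48 0.47 0.2  1.3  0.   2.36]
```

Request:
{"name": "send_rows", "arguments": {
  "series": [-2,0.2,0,0,0,0,1,-4,0.3,0,0,0,0,1,-4.7,0.3,2,0,0,0,1,-4.7,0.3,5,0,0,0,1,-4.7,0.3,8,0,0,0,1,-4.7,0.3,10.5,0,0,0,1,-4.7,0.3,12,0,0,0,1,-4.7,0.3,12.5,0,0,0,1,-4.7,0.3,12.5,0,0,0,1,-4.7,0.3,12.5,0,0,0,1]
}}

```text
clock: 9.8
tcp_pos: [0.5229, 0.3253, 0.0732]
orientation: [-0.0, 0.806, 0.592, -0.0]
wrist_force: [0.7, 0.9, 0.1]
finger_gap: 0.0853
```

```bash
python3 -c "
from h import *
rel([.523,.3247,.0695],-17.5)"
```

```text
clk 9.8 tcp [0.5229 0.3253 0.0732] shift [-0.06  0.03  0.37] turn [-0.01  0.01  0.06] F [0.75 0.94 0.09] gap 0.0853 j [ 0.43  0.48 -0.11  0.99  0.    2.3 ]
```

Request:
{"name": "send_rows", "arguments": {
  "series": [0,0,0.3,0,0,0,0.7,0,0,0.3,0,0,0,0.5,0,0,0.3,0,0,0,0.4,0,0,0.3,0,0,0,0,0,0,0.3,0,0,0,0,0,0,0.3,0,0,0,0,0,0,0.3,0,0,0,0,0,0,0.3,0,0,0,0],
  "newtons": 40
}}

```text
clock: 10.47
tcp_pos: [0.5231, 0.3251, 0.0713]
orientation: [0.0, 0.806, 0.592, 0.001]
wrist_force: [-1.0, -0.3, 6.2]
finger_gap: 0.0387
```

Request:
{"name": "send_rows", "arguments": {
  "series": [0,0,-0.5,0,0,0,0,0,0,-1.5,0,0,0,0,0,0,-3,0,0,0,0,0,0,-5,0,0,0,0,0,0,-7,0,0,0,0,0,0,-8.5,0,0,0,0,0,0,-9,0,0,0,0,0,0,-9,0,0,0,0,0,0,-9,0,0,0,0,0,0,-9,0,0,0,0]
}}

```text
clock: 11.3
tcp_pos: [0.5219, 0.3244, 0.1589]
orientation: [-0.0, 0.806, 0.592, -0.001]
wrist_force: [-0.6, -0.7, -1.8]
finger_gap: 0.0386
```

Run:
```python
from h import *
f=[]
for _ in range(10): read_camera("top");f.append(get_state()["wrist_force"])
print(np.round(f,1).tolist(),np.mean(f[3:],0))
im=read_camera("wrist");cv2.imwrite("pics/w6.png",im)
rel([.523,.3247,.0695],-17.5)
```

```text
[[0.2, 0.5, -1.8], [0.3, -0.5, -1.5], [0.1, -0.1, -1.3], [0.4, -0.1, -1.2], [-0.0, -1.3, -1.3], [-0.6, -0.4, -0.9], [-0.2, -0.2, -1.2], [0.2, -0.7, -2.1], [-0.0, 0.0, -1.0], [0.8, -0.5, -1.1]] [ 0.05985902 -0.47594378 -1.24716753]
clk 11.85 tcp [0.5227 0.3248 0.1602] shift [0.   0.03 9.07] turn [0.   0.01 0.04] F [-0.23  0.58 -1.86] gap 0.0385 j [ 0.43  0.42  0.02  1.18 -0.    2.3 ]
```

View pics/w6.png

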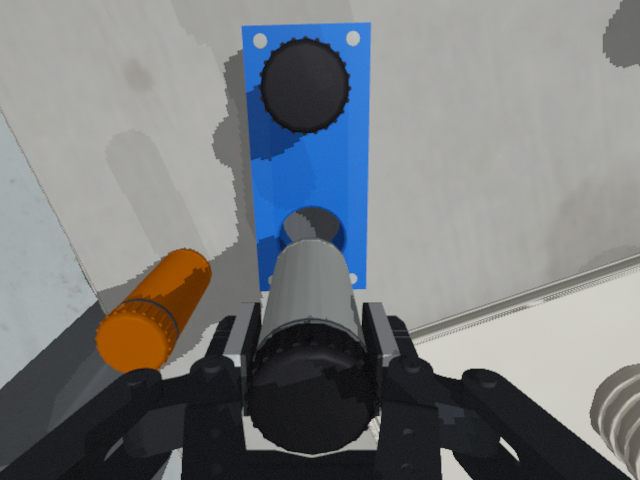

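Home weighs about 1.3 N and the stray about 4.7 N, so the stray is heavier. The picture shows home hanging straight (foot at about (310,245)) just over its socket (312,235). I'll put home back straight down and release it.

Request:
{"name": "send_rows", "arguments": {
  "series": [0,0,1.5,0,0,0,0,0,0,3,0,0,0,0,0,0,4.5,0,0,0,0,0,0,6,0,0,0,0,0,0,7.2,0,0,0,0,0,0,8.2,0,0,0,0,0,0,8.9,0,0,0,0,0,0,9,0,0,0,0,0,0,9,0,0,0,0,0,0,9,0,0,0,0]
}}

```text
clock: 12.68
tcp_pos: [0.523, 0.3251, 0.071]
orientation: [0.0, 0.806, 0.592, 0.001]
wrist_force: [-1.6, 0.8, 2.7]
finger_gap: 0.0383
```

```bash
python3 -c "
from h import *
rel([.5465,.409,.0695],-17.5)"
```

```text
clk 12.68 tcp [0.523  0.3251 0.071 ] shift [ 8.71 -0.28  0.16] turn [ 0.04 -0.05  0.04] F [-1.6   0.78  2.71] gap 0.0383 j [ 0.43  0.48 -0.11  0.98  0.    2.3 ]
```

Request:
{"name": "send_rows", "arguments": {
  "series": [0,0,0,0,0,0,0.6,0,0,0,0,0,0,0.8,0,0,0,0,0,0,1,0,0,0,0,0,0,1,0,0,0,0,0,0,1,0,0,-3,0,0,0,1,0,0,-7,0,0,0,1,0,0,-10,0,0,0,1,0,0,-11,0,0,0,1,0,0,-11,0,0,0,1]
}}

```text
clock: 13.52
tcp_pos: [0.5247, 0.3257, 0.184]
orientation: [0.001, 0.806, 0.592, 0.003]
wrist_force: [0.3, 0.2, 0.8]
finger_gap: 0.0854
```

Run:
```python
from h import *
for _ in range(4): read_camera("top")
i=camera_info("wrist");im=read_camera("wrist");cv2.imwrite("pics/w7.png",im)
rel([.5467,.409,.0695],-17.5)
for n,p in(("stray",[.5467,.409,.115]),("home",[.523,.3247,.115])): print(n,proj(i,p))
```

```text
clk 13.77 tcp [0.5215 0.3242 0.1779] shift [ 8.87 -0.11 10.81] turn [-0.17  0.16  0.04] F [ 0.42 -0.94 -0.46] gap 0.0856 j [ 0.43  0.41  0.06  1.22 -0.    2.3 ]
stray [307.64708359  85.95166277]
home [313.09771689 259.8332962 ]
```

View pics/w7.png

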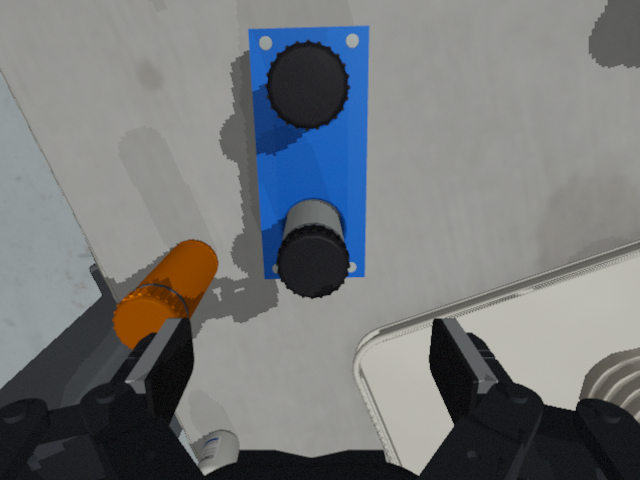

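Home is seated at (314,261), and the stray's cap at (308,85) matches the prediction. Now I'll fetch the stray.

Request:
{"name": "send_rows", "arguments": {
  "series": [2,0,0,0,0,0,1,5.5,-0.1,0,0,0,0,1,8,-0.1,0,0,0,0,1,8.8,-0.1,1.5,0,0,0,1,8.8,-0.1,4,0,0,0,1,8.8,-0.1,7,0,0,0,1,8.8,-0.1,9.3,0,0,0,1,8.8,-0.1,10.5,0,0,0,1,8.8,-0.1,10.6,0,0,0,1,8.8,-0.1,10.6,0,0,0,1]
}}

```text
clock: 14.6
tcp_pos: [0.5471, 0.4081, 0.0727]
orientation: [-0.0, 0.806, 0.591, -0.002]
wrist_force: [0.6, 0.4, 0.7]
finger_gap: 0.0857
```

```bash
python3 -c "
from h import *
rel([.5467,.409,.0700],-17.5)"
```

```text
clk 14.6 tcp [0.5471 0.4081 0.0727] shift [ 0.07 -0.07  0.27] turn [-0.12  0.15  0.02] F [0.57 0.38 0.71] gap 0.0857 j [ 0.52  0.6   0.1   1.07 -0.    2.4 ]
```

Request:
{"name": "send_rows", "arguments": {
  "series": [0,0,0.2,0,0,0,0.7,0,0,0.2,0,0,0,0.5,0,0,0.2,0,0,0,0.4,0,0,0.2,0,0,0,0,0,0,0.2,0,0,0,0,0,0,0.2,0,0,0,0,0,0,0.2,0,0,0,0,0,0,0.2,0,0,0,0],
  "newtons": 50
}}

```text
clock: 15.27
tcp_pos: [0.5483, 0.4097, 0.0739]
orientation: [-0.0, 0.806, 0.592, 0.001]
wrist_force: [-2.4, 0.3, 5.8]
finger_gap: 0.0386
```

Request:
{"name": "send_rows", "arguments": {
  "series": [0,0,-0.5,0,0,0,0,0,0,-2,0,0,0,0,0,0,-4,0,0,0,0,0,0,-6.5,0,0,0,0,0,0,-9,0,0,0,0,0,0,-11.5,0,0,0,0,0,0,-13.5,0,0,0,0,0,0,-14.6,0,0,0,0,0,0,-14.8,0,0,0,0,0,0,-14.8,0,0,0,0]
}}

```text
clock: 16.1
tcp_pos: [0.5484, 0.409, 0.2204]
orientation: [0.0, 0.806, 0.592, 0.0]
wrist_force: [-0.1, -0.5, -4.7]
finger_gap: 0.0382
```

Request:
{"name": "send_rows", "arguments": {
  "series": [0,0,0,0,0,0,0,0,0,0,0,0,0,0,0,0,0,0,0,0,0,0,0,0,0,0,0,0,0,0,0,0,0,0,0,0,0,0,0,0,0,0,0,0,0,0,0,0,0,0,0,0,0,0,0,0,0,0,0,0,0,0,0,0,0,0,0,0,0,0]
}}

```text
clock: 16.93
tcp_pos: [0.5482, 0.4091, 0.2203]
orientation: [0.0, 0.806, 0.592, 0.0]
wrist_force: [0.1, 0.0, -4.0]
finger_gap: 0.0383
```

Run:
```python
from h import *
f=[]
for _ in range(6): read_camera("top");s=get_state();f.append(s["wrist_force"]);print(s["tcp_pos"].round(4))
print(np.mean(f,0))
a=cv2.imread("pics/top0.png");t=read_camera("top");sc=read_camera("scene");w=read_camera("wrist")
rel([.547,.409,.217],-17.5)
for l in("red_dropper","beaker","dish"):
    print(l)
silhouettes
o=np.zeros((480,800,3),np.uint8);o[:,:400]=w[:,120:520];o[:240,400:]=cv2.resize(sc[210:390,130:430],(400,240));o[240:,400:]=cv2.resize(t[170:350,120:420],(400,240))
cv2.imwrite("pics/fin.png",o)
d=cv2.absdiff(a,t).max(2)[235:300,240:480]>40;print("top diff px red/beaker/dish area",d[:,:30].sum(),d[:,170:].sum())
```

```text
[0.5481 0.4091 0.2203]
[0.5481 0.409  0.2203]
[0.5481 0.409  0.2203]
[0.5481 0.4091 0.2203]
[0.5481 0.4091 0.2203]
[0.5481 0.409  0.2203]
[ 0.20821583 -0.11516793 -4.97325037]
clk 17.38 tcp [0.5481 0.409  0.2203] shift [-0.04 -0.11  0.33] turn [0.   0.   0.04] F [-0.56  0.25 -4.76] gap 0.0384 j [ 0.52  0.54  0.36  1.39 -0.    2.4 ]
red_dropper
beaker
dish
top diff px red/beaker/dish area 0 0
```

View pics/fin.png

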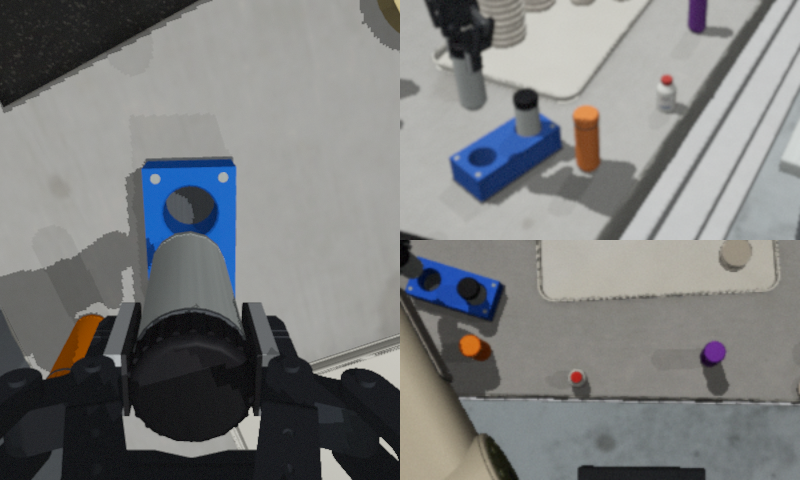

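The picture shows the stray held upright and clear over socket 1, home standing in socket 2, and nothing nearby disturbed. The load is about 4.9 N and the arm is still.

```bash
python3 -c "
from h import *
print(hand_in())"
```

```text
the job is handed in; nothing more can be done
None
```

The job is handed in. The gripper is holding the stray canister, which is the heavier one, upright and still, with its foot about 15 cm above the bench. The lighter canister is back in its own socket.

- **Sequence:** I slid the loose silver canister into the empty socket, which pushed back with about 14 N as it bottomed. I then lifted the other one clear, put it back in its socket, and picked up the heavier one again.
- **Weights:** the stray pulled about 4.7–5.0 N (roughly 0.48–0.5 kg) and the home canister about 1.3 N (roughly 0.13 kg), so there was no doubt which was heavier.
- **Last checks:** the arm was still to 0.1 mm and the grip gap was 38 mm. The home canister appeared upright in its socket, and the gripper had let it go at the same height it was picked up. The top camera showed no pixel change around the bottle, beaker and dish.
- **Disagreement:** the top and wrist cameras placed the sockets about 3–7 mm apart. I went mainly by the wrist camera, and both canisters seated.
- **Not measured:** the home canister's contact force on the block; I only inferred that it is seated.

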